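Stand the honey dipper in the mug, leaning away from the handle

TASK

The washed honey dipper is to finish drying in the mug: take it out of its drip stand and lower it, foot first and grooved head up, into the mug until its foot is on the bottom, and only then let go. It must come to rest leaning on the part of the rim opposite the mug's handle, so that the handle stays free to take hold of. Leave the mug upright and where it stands, and do not disturb the jars, tin and other things around.

Things in the scene. Friction and masses are not known exactly. Their poses are not given: they have to be found in the camera images.
- dipper: Light-wood honey dipper, 180 mm long, about 40 g, round about its z axis, which runs from foot to grooved head. Origin at the centre of the foot's end face. Foot: knob 18 mm across, 22 mm long; handle 12 mm across; head 26 mm across, 138 to 180 mm from the foot; centre of mass about 75 mm from the foot. Starts upright in the stand's tube, loosely (may lean up to 0.15 rad).
- dipper_head (a point): point on the dipper's axis in the middle of the grooved head, 160 mm from the foot; a good place to grip, 26 mm across.
- stand: fixed white drip stand on a cork disc: round foot of 73 mm diameter with an upright open tube in the middle, tube outside diameter 33 to 35 mm, bore about 25 mm, top 77 mm above the worktop, bottom of the bore 14 mm above the worktop. Origin on the worktop under the tube.
- mug: Loose white mug with small leaf marks, 0.27 kg, 95 mm high, 92 mm across, inside radius about 40 mm at the rim, narrowing to 25 mm at the floor, inner floor 8 mm above the worktop. Origin on the worktop, z up. The handle points along its -y, reaching 63 mm that way; the round body's centre is 16 mm from the origin along +y; the side facing away from the handle is +y.
- mug_floor (a point): centre of the mug's inner floor; axes as the mug's.
- mug_rim (a point): centre of the mug's mouth, at rim height; axes as the mug's.
- salt: salt shaker with a grey top, 44 mm wide, 90 mm high; origin at the centre of its underside. Bystander.
- spice: spice jar with a yellow cap, 45 mm wide, 100 mm high; origin at the centre of its underside. Bystander.
- tin: food tin, 75 mm wide, 58 mm high; origin at the centre of its underside. Bystander.
- garlic_bulb: garlic bulb, 60 mm; origin at the centre of its underside. Bystander.
- tea: purple canister with a wooden lid, 87 mm wide, 110 mm high; origin at the centre of its underside. Bystander.
Not all that is in view belongs to the job. There is more than one size of the dipper; the job needs the smaller.

How it is judged:
On the way:
1. the gripper, still holding the dipper, has brought its foot down inside the mug to the bottom (within 15 mm) (contact force between the fingers and dipper above 0.5 N and z of dipper in the frame of mug_floor below 0.015 m and horizontal distance between dipper and mug_floor below 0.04 m), for 0.1 s.
At the end, for the whole second after the job is handed in: Dipper let go and still in the mug: foot within 20 mm of the inner floor, middle of its head at least 40 mm from the mug's axis on the side opposite the handle and at most 50 mm off to either side of that direction; mug upright (0.1 rad), within 40 mm of its start (z of dipper in the frame of mug_floor below 0.02 m and horizontal distance between dipper and mug_floor below 0.045 m and y of dipper_head in the frame of mug_floor above 0.04 m and x of dipper_head in the frame of mug_floor between -0.05 and 0.05 m and height (world z) of dipper_head above 0.1 m and linear speed of dipper below 0.02 m/s and angle between mug's own z axis and vertical below 0.1 rad and distance of mug from where it was at the start of the episode below 0.04 m); the robot touches nothing.
It fails at once if the mug tips by more than 0.4 rad (angle between mug's own z axis and vertical above 0.4 rad).
It fails at once if a bystander (salt, spice jar, tin, garlic or canister) is shifted by more than 40 mm (distance of any of salt, spice, tin, garlic_bulb, tea from where it was at the start of the episode above 0.04 m).
It also fails if it takes over 38 s, if anything falls off the work surface, if the arm or the gripper's body presses on something with over 40 N, if the wrist force passes 120 N, or if a joint passes its speed limit or range.

ROBOT

A 6-joint arm with a two-finger parallel gripper is mounted at the origin on a cart in front of the work surface, level with it; the furniture and walls round the work are solid. World frame = base frame: x ahead of the robot, y to its left, z up, the work surface at z = 0. Lengths are in m, angles in rad, forces in N, time in s.
With the tool pointing down it reaches from about 0.375 to 0.9 m from the base axis. Payload 3.1 kg.
Tool frame: the origin (TCP) lies midway between the tips of the shut fingers; the grasp point (between the pads) lies 19 mm behind it; x points along the fingers, y is the direction in which the jaws open and shut, and the axes are right-handed (so a half turn about x gives the same grasp; the last joint's range is limited). The gripper opens to 87 mm and grips with 3 to 60 N. Pads are 19 mm wide; open, the fingers measure 117 mm over their backs; the gripper's body (75 mm by 190 mm) begins 51 mm behind the grasp point.
Start: joints at [0.983, 0.527, 1.433, -0, 1.181, -0.178], TCP at [0.249, 0.573, 0.223] pointing down, gripper open.
Joint ranges: [-3.08, 3.08], [-0.75, 2.2], [0.22, 2.44], [-1.43, 4.57], [0, 2.65], [-2.85, 2.85]. Speed limits (rad/s): [2.79, 2.79, 3.14, 3.14, 3.14, 3.14].

INTERFACE

Orientations are given as a unit quaternion [x, y, z, w].
In Python, from rig import get_obs, imaging, robot gives the robot as it stands.
- The arm moves only by the shell command python3 -m inch 'ROWS' [FORCE]. ROWS is JSON, a list of rows, each a list of 3 entries, a list of its own where there are three numbers: the finger opening in mm, from 0 to 87, then the shift along the tool's x, y, z in mm, then the turn, a rotation vector about the tool's x, y, z in degrees. In form: [[grip, [dx, dy, dz], [wx, wy, wz]], ...]. A call has 1 to 12 rows; each row shifts and turns the pose as measured when the row begins, along the tool's axes as they then stand; what a row does not reach is not made up. A row lasts 1/8 s, in which the tool goes at most 62.5 mm and 10.7 degrees, less where a joint would pass 70% of its speed; a pose out of reach is approached as far as the arm can. A call with a gripper value outside its range is refused whole. The fingers move at their own pace and stop on an object; FORCE is the grip in N (left out, the last holds). Time passes only in rows, so rows that do not move let the fingers close. It gives the time, the measured TCP pose, the force and the opening at its end, in the units of the state.
- get_obs(): the state, without advancing time (a new reading comes with each control period).
- imaging.camera(name): name is "scene" or "top"; returns the picture (384x512x3 uint8, red, green, blue); there is no depth.
- imaging.camera_params(name): a dict with "camera_matrix" (3x3 intrinsics, pixels), "xyz" and "rotation" of the camera in the world. Camera axes: x right, y down, z forward; pixel columns grow to the right and rows downward; lengths in m; the calibration is good to about 2 mm. A picture is of the moment at which its call begins. camera_params takes no time and is no camera call.
- robot.hand_in(): hands the job in, once; it reports no verdict.
Trained networks look in the newest picture that a camera, given by its name, has taken for a name from the list of things; names that differ only in an ending like _2 or _b are one class to them, and where a whole thing is asked for, a point or a joint stands for the part that bears it (a point fixed in the world has none). Each returns a list of dicts, best first, with "confidence" (0 to 1); they miss things now and then, are a little off and sometimes report something else, mostly with a low value. They report only what shows in the picture. A call takes as long as a camera call. They do not tell look-alikes from the thing itself.
- imaging.cut_out(camera, target): "pixels" (384x512 bool, what is visible of it) and "box" ([centre column, centre row, width, height] in pixels, round what is visible of it).
- imaging.tip_of(camera, target): "pixel" ([column, row] in pixels: a listed point, or the origin of a listed thing).
The state is a dict: "time": time; "q": joint angles; "joint_velocities": joint speeds; "joint_torque": joint torques, N m; "position": TCP position; "tool_rot": TCP orientation; "ft_force": force on the tool from outside, world axes, zero at the start; "moment": the same for the moment, N m; "grip_width": finger opening in m.
Only numpy, scipy, OpenCV 4.12 (cv2) and the standard library are available. Lean on these libraries where they do the work, as an engineer would, in place of code of your own. Each camera call takes 0.05 s, during which the arm holds its last target. There are 200 camera calls.

## Working session

There is one attempt and no reset: what is moved stays moved. The work goes in short steps, Python scripts to look and compute and a shell command to move; the robot and the scene stay as the last step left them, time stands still between calls to the robot, and variables do not carry over. Pictures are saved under pics/ and viewed, about 8 in all and at most 12, crops included, and the job is handed in when it is done.

```bash
mkdir -p pics; ls; python3 - <<'E'
from rig import get_obs, imaging, robot
import cv2, numpy as np
for c in ("scene","top"):
    im=imaging.camera(c); cv2.imwrite(f"pics/{c}0.png",cv2.cvtColor(im,cv2.COLOR_RGB2BGR))
    p=imaging.camera_params(c); print(c,np.round(p["camera_matrix"],1).tolist(),np.round(p["xyz"],3),np.round(p["rotation"],3).tolist())
    for n in ("dipper","stand","mug"):
        for d in imaging.cut_out(c,n): print(n,round(d["confidence"],2),np.round(d["box"]))
    for n in ("dipper","dipper_head","stand","mug","mug_floor","mug_rim"):
        for d in imaging.tip_of(c,n): print("tip",n,round(d["confidence"],2),np.round(d["pixel"],1))
o=get_obs(); print(o["time"],o["position"],o["tool_rot"])
E
```

```text
pics
scene [[492.3, 0.0, 253.6], [0.0, 492.3, 186.0], [0.0, 0.0, 1.0]] [-0.058 -0.338  1.037] [0.846, -0.383, 0.147, -0.342]
dipper 0.59 [310. 275.   9.  21.]
dipper 0.52 [326. 245.   5.   8.]
dipper 0.47 [182. 170.  20.  23.]
stand 0.52 [209. 185.  18.  37.]
mug 0.71 [255. 240.  36.  50.]
tip dipper 0.46 [256.2 253.7]
tip dipper_head 0.55 [329.7 251.6]
tip dipper_head 0.51 [316.  275.1]
tip mug_floor 0.6 [148.9 190.7]
tip mug_floor 0.55 [255.6 252.9]
tip mug_rim 0.69 [255.5 228.9]
top [[425.4, 0.0, 259.5], [0.0, 425.4, 190.6], [0.0, 0.0, 1.0]] [0.442 0.241 1.232] [-0.706, 0.707, -0.035, 0.03]
dipper 0.5 [360. 203.  21.  16.]
stand 0.85 [349. 206.  20.  23.]
mug 0.86 [282. 206.  38.  42.]
tip dipper 0.77 [359.7 239.9]
tip dipper 0.6 [350.1 204.1]
tip dipper_head 0.7 [382.5 244. ]
tip dipper_head 0.7 [349.5 205.3]
tip dipper_head 0.46 [361.5 200.3]
tip stand 0.78 [351.2 205.1]
tip mug 0.71 [279.1 208.1]
tip mug_floor 0.76 [280.3 210.2]
tip mug_rim 0.87 [280.4 207.7]
1.0 [0.24898288 0.57322322 0.22254958] [ 0.14386833  0.69231213 -0.14389339  0.69231533]
```

View pics/scene0.png

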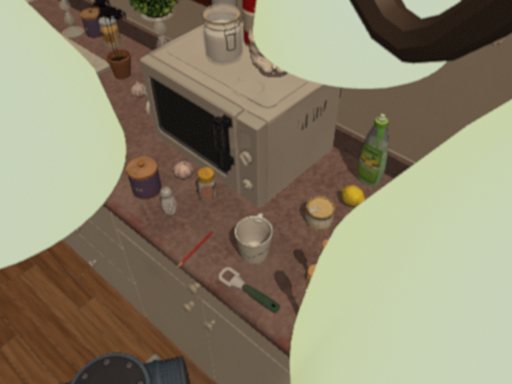

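View pics/top0.png

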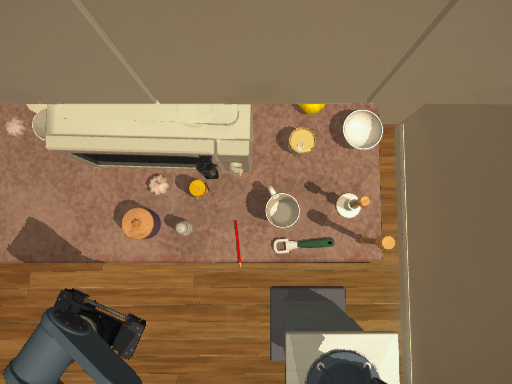

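The scene view is blocked by lampshades. There the mug shows at (255,240). In the top view the mug is at (282,208), with its handle at (272,190) pointing up and left. The dipper candidates are A, head at (363,201) in the white stand at (348,206), and B, head at (388,242). I'll confirm which it is with an enlarged crop.

```bash
python3 - <<'E'
import cv2,numpy as np
a=cv2.imread("pics/top0.png")[165:265,250:410]; b=cv2.imread("pics/scene0.png")[205:305,215:345]
a=cv2.resize(a,(800,500),interpolation=cv2.INTER_CUBIC)
cv2.imwrite("pics/crop1.png",a)
E
```

```text
(no output)
```

View pics/crop1.png

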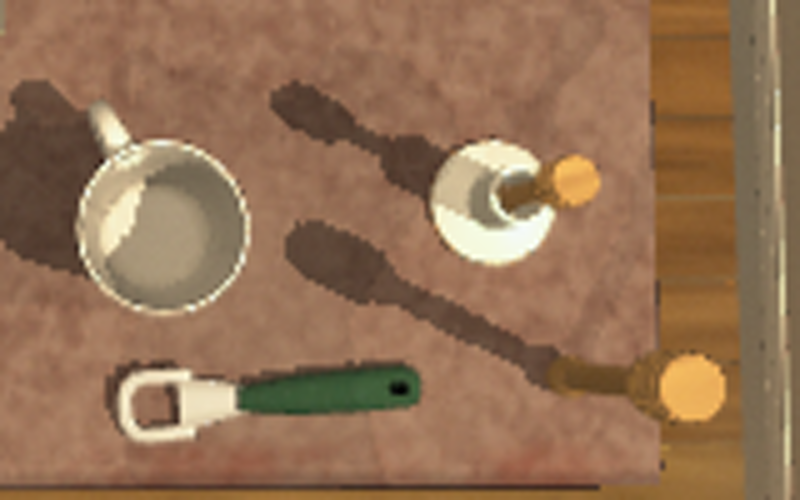

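The smaller dipper is A. It stands in the white stand, with its head end face at about (365,201). B, at (388,242), is larger and has no stand. Next I'll compute the positions.

```bash
cat > h.py <<'E'
import numpy as np
from rig import get_obs, imaging, robot
from scipy.spatial.transform import Rotation as R
def at(c,px,z):
    p=imaging.camera_params(c);d=np.array(p["rotation"])@np.linalg.solve(p["camera_matrix"],[*px,1.]);o=np.array(p["xyz"])
    return o+d*(z-o[2])/d[2]
E
python3 - <<'E'
from h import *
cr=lambda u,v:(250+(u+.5)/5-.5,165+(v+.5)/5-.5)
P=lambda n,u,v,z:print(n,np.round(at("top",cr(u,v),z),3))
P("stand foot",493,203,.008);P("foot left",431,203,.008);P("foot right",556,203,.008)
P("tube top",517,194,.077)
P("head top",576,181,.19);P("head L",552,181,.19);P("head R",601,181,.19)
P("rim",163,226,.095);P("rimL",77,226,.095);P("rimR",250,226,.095);P("floor",160,231,.008);P("handle end",100,103,.085)
P("B base",547,368,0);P("B head",692,387,.25);P("B L",660,387,.25);P("B R",726,387,.25)
print("scene rim",at("scene",(255.5,228.9),.095),at("scene",(255.6,252.9),.008))
o=get_obs();print(R.from_quat(o["tool_rot"]).as_matrix().round(3))
E
```

```text
Traceback (most recent call last):
  File "h.py", line 5, in at
    p=imaging.camera_params(c);d=np.array(p["rotation"])@np.linalg.solve(p["camera_matrix"],[*px,1.]);o=np.array(p["xyz"])
                                 ~~~~~~~~~~~~~~~~~~~~~~~^~~~~~~~~~~~~~~~~~~~~~~~~~~~~~~~~~~~~~~~~~~~~
ValueError: matmul: Input operand 1 has a mismatch in its core dimension 0, with gufunc signature (n?,k),(k,m?)->(n?,m?) (size 3 is different from 4)
```

```bash
sed -i 's/np.array(p\["rotation"\])@/R.from_quat(p["rotation"]).as_matrix()@/' h.py
python3 - <<'E'
from h import *
cr=lambda u,v:(250+(u+.5)/5-.5,165+(v+.5)/5-.5)
P=lambda n,u,v,z:print(n,np.round(at("top",cr(u,v),z),3))
P("stand foot",493,203,.008);P("foot left",431,203,.008);P("foot right",556,203,.008)
P("tube top",517,194,.077)
P("head top",576,181,.19);P("head L",552,181,.19);P("head R",601,181,.19)
P("rim",163,226,.095);P("rimL",77,226,.095);P("rimR",250,226,.095);P("floor",160,231,.008);P("handle end",100,103,.085)
P("B base",547,368,0);P("B head",692,387,.25);P("B L",660,387,.25);P("B R",726,387,.25)
print("scene rim",at("scene",(255.5,228.9),.095),at("scene",(255.6,252.9),.008))
o=get_obs();print(R.from_quat(o["tool_rot"]).as_matrix().round(3))
E
```

```text
stand foot [ 0.512 -0.024  0.008]
foot left [0.512 0.012 0.008]
foot right [ 0.512 -0.06   0.008]
tube top [ 0.513 -0.022  0.077]
head top [ 0.512 -0.025  0.19 ]
head L [ 0.512 -0.014  0.19 ]
head R [ 0.512 -0.038  0.19 ]
rim [0.495 0.172 0.095]
rimL [0.495 0.218 0.095]
rimR [0.495 0.126 0.095]
floor [0.496 0.169 0.008]
handle end [0.562 0.205 0.085]
B base [ 0.417 -0.055  0.   ]
B head [ 0.413 -0.061  0.25 ]
B L [ 0.413 -0.047  0.25 ]
B R [ 0.413 -0.077  0.25 ]
scene rim [0.50107007 0.16913349 0.095     ] [0.49410948 0.16388392 0.008     ]
[[-0.     0.398  0.917]
 [-0.     0.917 -0.398]
 [-1.    -0.     0.   ]]
```

Checks agree with the given sizes: foot 72 mm, head 24 mm and mug 92 mm across. The dipper is nearly upright at (0.512, -0.025) and the mug body is centred at (0.495, 0.172). The handle points along (0.90, 0.44), so the lean goes along (-0.90, -0.44). The jaw axis will be perpendicular to that, which also keeps the gripper body clear of B.

```bash
python3 -m inch '[[60,[-8,0,0],[-10,0,0]],[60,[-8,0,0],[-10,0,0]],[60,[-8,0,0],[-10,0,0]],[60,[-8,0,0],[-10,0,0]],[60,[-8,0,0],[-10,0,0]],[60,[0,0,0],[0,0,0]]]' 20
python3 -m inch '[[60,[0,-50,-2],[0,0,0]],[60,[0,-50,-2],[0,0,0]],[60,[0,-50,-2],[0,0,0]],[60,[0,-50,-2],[0,0,0]],[60,[0,-50,-2],[0,0,0]],[60,[0,-50,-2],[0,0,0]],[60,[0,-50,-2],[0,0,0]],[60,[0,-50,-2],[0,0,0]],[60,[0,-50,-2],[0,0,0]],[60,[0,-50,-2],[0,0,0]],[60,[0,0,0],[0,0,0]]]'
cat >> h.py <<'E'
def need(t,yaxis=(-.442,.897)):
    o=get_obs();M=R.from_quat(o["tool_rot"]).as_matrix();print("t",round(o["time"],2),"pos",np.round(o["position"],4),"F",np.round(o["ft_force"],1),"w",round(o["grip_width"],4),"q",np.round(o["q"],2))
    print("M",M.round(3).tolist(),"shift mm",(M.T@(np.array(t)-o["position"])*1000).round(1))
E
python3 -c "
from h import *
need([.512,-.025,.26])"
```

```text
time: 1.75
position: [0.2488, 0.573, 0.2634]
tool_rot: [-0.172, 0.686, 0.171, 0.686]
ft_force: [-0.4, 0.5, -0.3]
grip_width: 0.0598
time: 3.12
position: [0.4667, 0.1064, 0.2605]
tool_rot: [-0.159, 0.688, 0.159, 0.69]
ft_force: [-0.1, 0.9, -0.3]
grip_width: 0.0603
t 3.12 pos [0.4667 0.1064 0.2605] F [-0.1  0.9 -0.3] w 0.0603 q [-0.01  0.28  1.74  0.    1.12 -2.04]
M [[0.002, -0.439, 0.898], [0.001, 0.898, 0.439], [-1.0, -0.0, 0.002]] shift mm [   0.5 -138.   -17. ]
```

```bash
python3 -m inch '[[60,[0,-46,-6],[0,0,0]],[60,[0,-46,-6],[0,0,0]],[60,[0,-46,-5],[0,0,0]],[60,[0,0,0],[0,0,0]],[60,[0,0,0],[0,0,0]]]'
python3 - <<'E'
from h import *
import cv2
need([.512,-.025,.155])
im=imaging.camera("top")
cv2.imwrite("pics/top1.png",cv2.resize(cv2.cvtColor(im,cv2.COLOR_RGB2BGR)[150:275,250:410],(768,600),interpolation=cv2.INTER_CUBIC))
E
```

```text
time: 3.75
position: [0.5102, -0.0233, 0.2587]
tool_rot: [-0.155, 0.69, 0.159, 0.689]
ft_force: [0.2, -0.1, 0.2]
grip_width: 0.0602
t 3.75 pos [ 0.5102 -0.0233  0.2587] F [ 0.2 -0.1  0.2] w 0.0602 q [-0.27  0.33  1.67  0.    1.15 -2.29]
M [[-0.002, -0.433, 0.902], [0.005, 0.902, 0.433], [-1.0, 0.006, 0.0]] shift mm [103.7  -2.9   0.9]
```

View pics/top1.png

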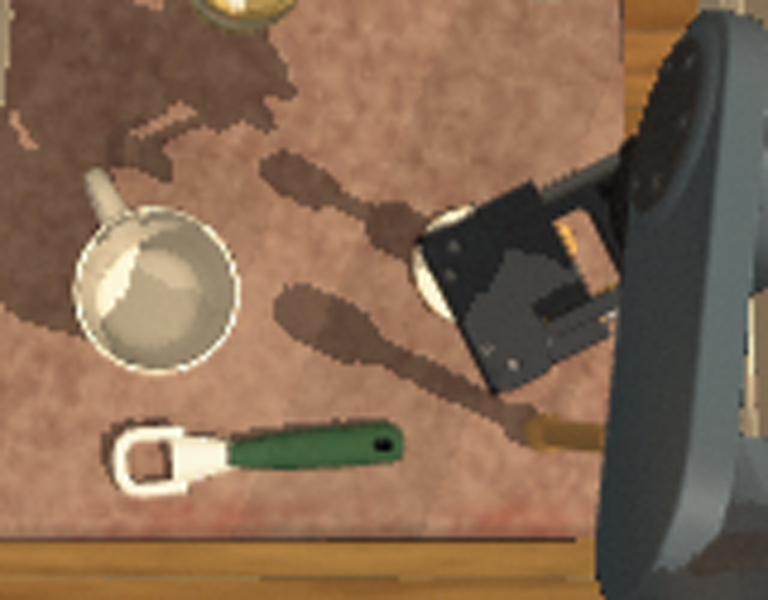

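The gripper is over the stand, with the head visible in the gap between the fingers at about (565,240) in the crop. The shadows of both dippers are unchanged. I'll descend and grip.

```bash
python3 -m inch '[[60,[20,-3,1],[0,0,0]],[60,[20,0,0],[0,0,0]],[60,[20,0,0],[0,0,0]],[60,[20,0,0],[0,0,0]],[60,[20,0,0],[0,0,0]],[60,[4,0,0],[0,0,0]],[60,[0,0,0],[0,0,0]]]'
python3 -c "
from h import *
need([.512,-.025,.155])"
```

```text
time: 4.68
position: [0.5095, -0.0136, 0.1536]
tool_rot: [-0.158, 0.689, 0.163, 0.689]
ft_force: [-0.2, -0.0, 0.7]
grip_width: 0.0599
t 4.67 pos [ 0.5095 -0.0136  0.1536] F [-0.2 -0.   0.7] w 0.0599 q [-0.25  0.48  1.79  0.01  0.88 -2.28]
M [[-0.002, -0.442, 0.897], [0.007, 0.897, 0.442], [-1.0, 0.007, 0.001]] shift mm [ -1.5 -11.3  -2.8]
```

```bash
python3 -m inch '[[60,[0,-11,-3],[0,0,0]],[60,[0,0,0],[0,0,0]]]'
python3 -c "
from h import *
need([.512,-.025,.155])"
```

```text
time: 4.92
position: [0.5128, -0.0252, 0.155]
tool_rot: [-0.159, 0.688, 0.163, 0.689]
ft_force: [0.2, 0.4, 0.0]
grip_width: 0.0598
t 4.92 pos [ 0.5128 -0.0252  0.155 ] F [0.2 0.4 0. ] w 0.0598 q [-0.27  0.48  1.78  0.01  0.89 -2.31]
M [[0.001, -0.443, 0.896], [0.006, 0.896, 0.443], [-1.0, 0.005, 0.004]] shift mm [ 0.   0.6 -0.7]
```

```bash
python3 -m inch '[[15,[0,0,0],[0,0,0]],[15,[0,0,0],[0,0,0]],[15,[0,0,0],[0,0,0]],[15,[0,0,0],[0,0,0]],[15,[0,0,0],[0,0,0]]]' 20
python3 -c "
from h import *
need([.512,-.025,.155])"
```

```text
time: 5.55
position: [0.5132, -0.0257, 0.1559]
tool_rot: [-0.159, 0.687, 0.162, 0.69]
ft_force: [0.2, -1.2, 0.0]
grip_width: 0.0252
t 5.55 pos [ 0.5132 -0.0257  0.1559] F [ 0.2 -1.2  0. ] w 0.0252 q [-0.27  0.48  1.78  0.01  0.89 -2.31]
M [[0.003, -0.442, 0.897], [0.006, 0.897, 0.442], [-1.0, 0.004, 0.005]] shift mm [ 0.9  1.2 -0.8]
```

The grip is on the head at 25 mm wide. Lift straight up.

```bash
python3 -m inch '[[15,[-20,0,0],[0,0,0]],[15,[-20,0,0],[0,0,0]],[15,[-20,0,0],[0,0,0]],[15,[-20,0,0],[0,0,0]],[15,[-25,0,0],[0,0,0]],[15,[-25,0,0],[0,0,0]],[15,[0,0,0],[0,0,0]]]'
python3 - <<'E'
from h import *
import cv2
need([.495,.172,.285])
im=imaging.camera("top")
print([(round(d["confidence"],2),d["pixel"]) for n in ("dipper","dipper_head") for d in imaging.tip_of("top",n)])
cv2.imwrite("pics/top2.png",cv2.resize(cv2.cvtColor(im,cv2.COLOR_RGB2BGR)[150:275,250:410],(768,600),interpolation=cv2.INTER_CUBIC))
E
```

```text
time: 6.42
position: [0.5113, -0.0258, 0.2878]
tool_rot: [-0.158, 0.689, 0.163, 0.688]
ft_force: [-0.5, -0.9, -1.0]
grip_width: 0.0256
t 6.42 pos [ 0.5113 -0.0258  0.2878] F [-0.5 -0.9 -1. ] w 0.0256 q [-0.27  0.3   1.63  0.01  1.22 -2.3 ]
M [[-0.002, -0.442, 0.897], [0.007, 0.897, 0.442], [-1.0, 0.007, 0.001]] shift mm [  4.3 184.6  72.9]
[(0.55, [363.3, 241.5]), (0.43, [360.2, 202.5]), (0.74, [385.1, 242.1])]
```

View pics/top2.png

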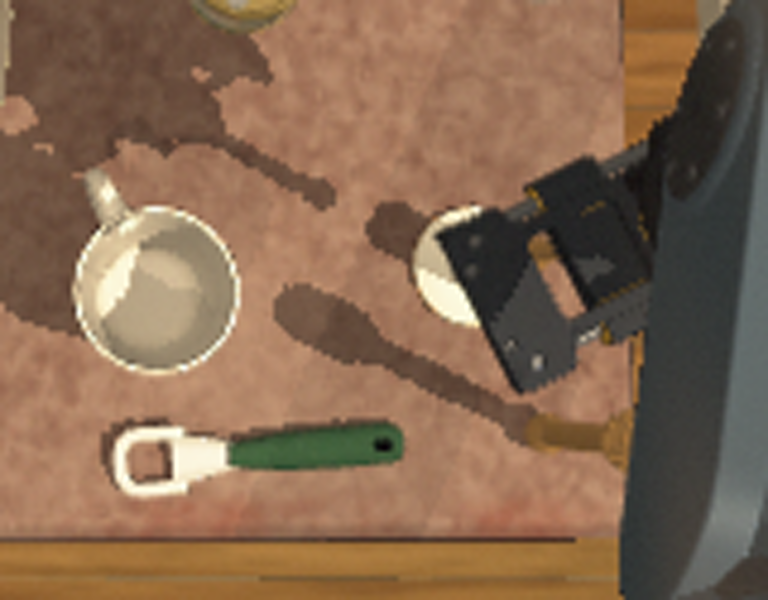

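The dipper is out of the stand: its shadow has a free foot at (325,192) in the crop. I'll carry it over to the mug and tilt it 25° so the head leans away from the handle.

```bash
python3 -m inch '[[15,[0,25,3],[0,0,0]],[15,[0,40,5],[0,0,0]],[15,[0,40,5],[0,0,0]],[15,[0,40,5],[0,0,0]],[15,[0,30,4],[0,0,0]],[15,[0,8,2],[0,0,0]],[15,[0,0,0],[0,-7,0]],[15,[0,0,0],[0,-7,0]],[15,[0,0,0],[0,-7,0]],[15,[0,0,0],[0,-4,0]],[15,[0,0,0],[0,0,0]]]'
python3 - <<'E'
from h import *
import cv2
need([.4525,.150,.253])
o=get_obs();M=R.from_quat(o["tool_rot"]).as_matrix();print("tilt",np.degrees(np.arccos(-M[2,0])),"foot",o["position"]+.141*M[:,0])
im=imaging.camera("top")
cv2.imwrite("pics/top3.png",cv2.resize(cv2.cvtColor(im,cv2.COLOR_RGB2BGR)[150:275,250:410],(768,600),interpolation=cv2.INTER_CUBIC))
E
```

```text
time: 7.95
position: [0.4438, 0.1508, 0.2743]
tool_rot: [-0.114, 0.531, 0.194, 0.817]
ft_force: [0.1, 0.0, 0.3]
grip_width: 0.0254
t 7.95 pos [0.4438 0.1508 0.2743] F [0.1 0.  0.3] w 0.0254 q [-0.06  0.1   2.04  0.35  0.67 -2.32]
M [[0.361, -0.438, 0.824], [0.195, 0.899, 0.393], [-0.912, 0.019, 0.409]] shift mm [22.4 -4.9 -1.9]
tilt 24.18946308993791 foot [0.49462989 0.17826438 0.14570619]
```

View pics/top3.png

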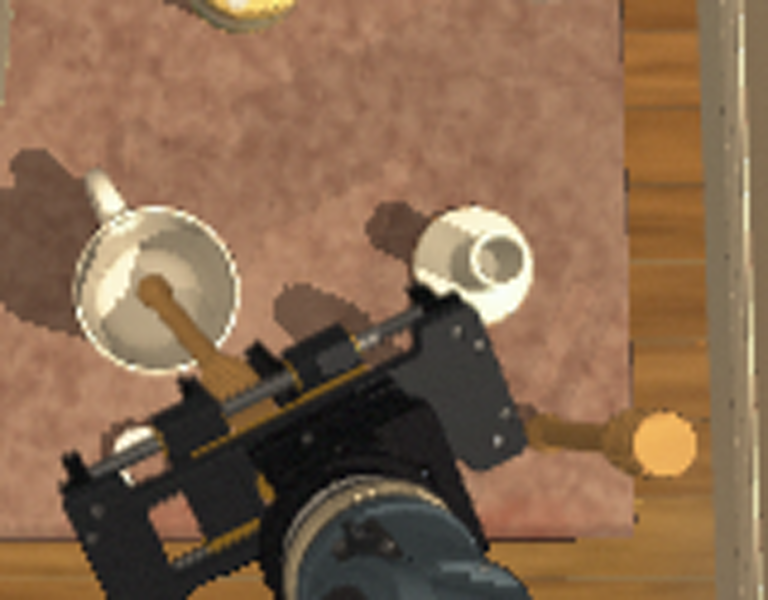

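The tilted dipper is over the mug with its foot at about (150,290) in the crop. Next I check the measured foot against the prediction.

```bash
python3 - <<'E'
from h import *
o=get_obs();M=R.from_quat(o["tool_rot"]).as_matrix();p=imaging.camera_params("top")
def pr(w):
    c=R.from_quat(p["rotation"]).as_matrix().T@(np.array(w)-p["xyz"]);u=np.array(p["camera_matrix"])@c;return ((u/u[2])[:2]-[249.5,149.5])*4.8-.5
for s in (0,.012,.022,.1,.135): print(s,pr(o["position"]+(.141-s)*M[:,0]).round())
T=np.array([.506,.176,.013+.04]);f=o["position"]+.141*M[:,0]
print("to 40 above",(M.T@(T-f)*1000).round(1),"per 10 down",(M.T@[0,0,-10]).round(2))
E
```

```text
0 [151. 283.]
0.012 [156. 290.]
0.022 [161. 296.]
0.1 [202. 348.]
0.135 [222. 373.]
to 40 above [ 88.2  -8.4 -30.7] per 10 down [ 9.12 -0.18 -4.1 ]
```

```bash
python3 -m inch '[[15,[4,-7,8.5],[0,0,0]],[15,[0,0,0],[0,0,0]],[15,[14,0,-6],[0,0,0]],[15,[14,0,-6],[0,0,0]],[15,[14,0,-6],[0,0,0]],[15,[14,0,-6],[0,0,0]],[15,[0,0,0],[0,0,0]]]'
cat >> h.py <<'E'
def foot(T):
    need(T);o=get_obs();M=R.from_quat(o["tool_rot"]).as_matrix();f=o["position"]+.141*M[:,0]
    print("tilt",np.degrees(np.arccos(-M[2,0])).round(1),"foot",f.round(4),"shift",(M.T@(np.array(T)-f)*1000).round(1),"per10down",(M.T@[0,0,-10]).round(2))
E
python3 -c "
from h import *
foot([.506,.176,.013])"
```

```text
time: 8.88
position: [0.4648, 0.1502, 0.2132]
tool_rot: [-0.117, 0.529, 0.194, 0.818]
ft_force: [0.7, -0.2, -0.1]
grip_width: 0.0254
t 8.88 pos [0.4648 0.1502 0.2132] F [ 0.7 -0.2 -0.1] w 0.0254 q [-0.06  0.25  2.09  0.48  0.49 -2.47]
M [[0.364, -0.441, 0.82], [0.194, 0.898, 0.396], [-0.911, 0.015, 0.412]] shift mm [202.4   2.  -38.6]
tilt 24.4 foot [0.5162 0.1775 0.0848] shift [ 61.4   2.  -38.6] per10down [ 9.11 -0.15 -4.12]
```

```bash
python3 -m inch '[[15,[0,1,-8],[0,0,0]],[15,[13,0,-8],[0,0,0]],[15,[13,0,-7],[0,0,0]],[15,[10,0,-6],[0,0,0]],[15,[0,0,0],[0,0,0]]]'
python3 -c "
from h import *
foot([.506,.176,.013])"
```

```text
time: 9.5
position: [0.4553, 0.1465, 0.1703]
tool_rot: [-0.118, 0.527, 0.194, 0.819]
ft_force: [0.4, -0.3, -0.8]
grip_width: 0.0253
t 9.5 pos [0.4553 0.1465 0.1703] F [ 0.4 -0.3 -0.8] w 0.0253 q [-0.07  0.33  2.17  0.7   0.35 -2.73]
M [[0.37, -0.442, 0.817], [0.194, 0.897, 0.397], [-0.909, 0.011, 0.418]] shift mm [167.4   2.3 -12.5]
tilt 24.7 foot [0.5074 0.1738 0.0422] shift [ 26.4   2.3 -12.5] per10down [ 9.09 -0.11 -4.18]
```

Joint 6 is near its limit at -2.73. I'll roll the tool about the dipper axis, which is harmless, to free it before finishing the descent.

```bash
python3 -m inch '[[15,[0,0,0],[9,0,0]],[15,[0,0,0],[9,0,0]],[15,[0,0,0],[0,0,0]]]'
python3 -c "
from h import *
foot([.506,.176,.013])"
```

```text
time: 9.88
position: [0.4566, 0.1464, 0.1727]
tool_rot: [0.015, 0.549, 0.107, 0.829]
ft_force: [0.0, 0.7, 0.1]
grip_width: 0.0253
t 9.88 pos [0.4566 0.1464 0.1727] F [0.  0.7 0.1] w 0.0253 q [-0.07  0.33  2.16  0.7   0.35 -2.4 ]
M [[0.374, -0.162, 0.913], [0.194, 0.977, 0.093], [-0.907, 0.142, 0.397]] shift mm [169.1  -1.7 -15.4]
tilt 24.9 foot [0.5093 0.1737 0.0448] shift [ 28.1  -1.7 -15.4] per10down [ 9.07 -1.42 -3.97]
```

```bash
python3 -m inch '[[15,[8,0,-5],[0,0,0]],[15,[8,0,-5],[0,0,0]],[15,[6,0,-4],[0,0,0]],[15,[0,0,0],[0,0,0]]]'
python3 -c "
from h import *
foot([.506,.176,.012])"
```

```text
time: 10.38
position: [0.4542, 0.1493, 0.1495]
tool_rot: [0.009, 0.546, 0.11, 0.831]
ft_force: [0.3, -0.1, -1.2]
grip_width: 0.0254
t 10.38 pos [0.4542 0.1493 0.1495] F [ 0.3 -0.1 -1.2] w 0.0254 q [-0.06  0.39  2.2   0.92  0.28 -2.64]
M [[0.38, -0.173, 0.908], [0.194, 0.975, 0.105], [-0.904, 0.136, 0.405]] shift mm [149.2  -1.6  -5.8]
tilt 25.3 foot [0.5078 0.1766 0.022 ] shift [ 8.2 -1.6 -5.8] per10down [ 9.04 -1.36 -4.05]
```

```bash
python3 -m inch '[[15,[4,-0.5,-2.5],[2,0,0]],[15,[4,-0.5,-2.5],[2,0,0]],[15,[0,0,0],[0,0,0]]]'
python3 -c "
from h import *
foot([.506,.176,.012])"
```

```text
time: 10.75
position: [0.4546, 0.1494, 0.1419]
tool_rot: [0.037, 0.547, 0.092, 0.831]
ft_force: [0.2, -0.5, -0.8]
grip_width: 0.0256
t 10.75 pos [0.4546 0.1494 0.1419] F [ 0.2 -0.5 -0.8] w 0.0256 q [-0.06  0.41  2.21  1.03  0.26 -2.69]
M [[0.385, -0.113, 0.916], [0.194, 0.98, 0.04], [-0.903, 0.162, 0.399]] shift mm [142.2  -0.8  -3.7]
tilt 25.5 foot [0.5088 0.1767 0.0147] shift [ 1.2 -0.8 -3.7] per10down [ 9.03 -1.62 -3.99]
```

```bash
python3 -m inch '[[15,[2,-0.5,-2],[2,0,0]],[15,[2,-0.5,-1],[2,0,0]],[15,[0,0,0],[0,0,0]]]'
python3 -c "
from h import *
foot([.506,.176,.012])"
```

```text
time: 11.12
position: [0.4549, 0.149, 0.1384]
tool_rot: [0.065, 0.548, 0.073, 0.83]
ft_force: [1.0, 0.1, -0.6]
grip_width: 0.0252
t 11.12 pos [0.4549 0.149  0.1384] F [ 1.   0.1 -0.6] w 0.0252 q [-0.06  0.42  2.21  1.1   0.25 -2.69]
M [[0.388, -0.051, 0.92], [0.194, 0.981, -0.028], [-0.901, 0.189, 0.39]] shift mm [139.  -0.  -3.]
tilt 25.7 foot [0.5096 0.1763 0.0113] shift [-2. -0. -3.] per10down [ 9.01 -1.89 -3.9 ]
```

```bash
python3 -m inch '[[15,[2,-0.4,-1.5],[1,0,0]],[15,[0,0,0],[0,0,0]]]'; python3 -m inch '[[15,[2,-0.4,-1.5],[1,0,0]],[15,[0,0,0],[0,0,0]]]'
python3 - <<'E'
from h import *
import cv2
foot([.506,.176,.012])
im=imaging.camera("top")
sc=imaging.camera("scene")
a=cv2.resize(im[175:255,250:330],(500,500),interpolation=cv2.INTER_CUBIC);b=cv2.resize(sc[205:285,200:250+30],(300,300))
b=cv2.resize(sc[190:290,200:260],(300,500),interpolation=cv2.INTER_CUBIC)
cv2.imwrite("pics/both4.png",cv2.cvtColor(np.hstack([a,b]),cv2.COLOR_RGB2BGR))
E
```

```text
time: 11.38
position: [0.4546, 0.1491, 0.1372]
tool_rot: [0.073, 0.548, 0.069, 0.831]
ft_force: [-0.3, -0.2, 3.2]
grip_width: 0.0255
time: 11.62
position: [0.4539, 0.1492, 0.1368]
tool_rot: [0.08, 0.547, 0.064, 0.831]
ft_force: [-0.3, -0.1, 1.4]
grip_width: 0.0254
t 11.62 pos [0.4539 0.1492 0.1368] F [-0.3 -0.1  1.4] w 0.0254 q [-0.06  0.42  2.22  1.18  0.24 -2.73]
M [[0.394, -0.018, 0.919], [0.194, 0.979, -0.064], [-0.898, 0.203, 0.389]] shift mm [ 1.379e+02 -1.000e-01 -2.400e+00]
tilt 26.1 foot [0.5095 0.1766 0.0102] shift [-3.1 -0.1 -2.4] per10down [ 8.98 -2.03 -3.89]
```

View pics/both4.png

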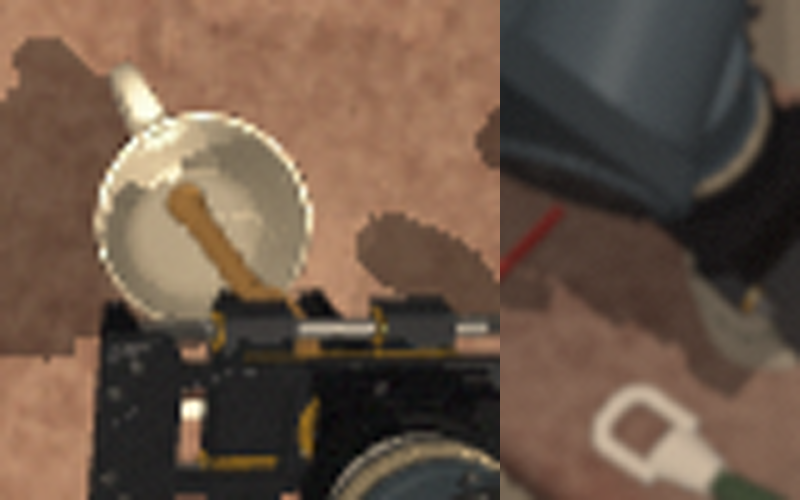

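The foot rests on the mug floor on the handle side, at (185,200) in the crop. The contact force was felt and the descent stopped. The stick runs to the lower right, opposite the handle. Release and back off along the axis.

```bash
python3 -m inch '[[32,[0,0,0],[0,0,0]],[40,[0,0,0],[0,0,0]],[55,[0,0,0],[0,0,0]],[55,[0,0,0],[0,0,0]],[55,[0,0,0],[0,0,0]]]'
python3 -m inch '[[55,[-15,0,0],[0,0,0]],[55,[-20,0,0],[0,0,0]],[55,[-20,0,0],[0,0,0]],[55,[-20,0,0],[0,0,0]],[55,[-20,0,0],[0,0,0]],[55,[-20,0,0],[0,0,0]],[55,[0,0,0],[0,0,0]]]'
python3 - <<'E'
from h import *
import cv2
need([.45,.15,.2])
im=imaging.camera("top")
for n in ("dipper","dipper_head","mug_rim","mug_floor"): print(n,[(round(d["confidence"],2),np.round(d["pixel"],1).tolist()) for d in imaging.tip_of("top",n)])
cv2.imwrite("pics/top5.png",cv2.resize(cv2.cvtColor(im,cv2.COLOR_RGB2BGR)[150:275,250:410],(768,600),interpolation=cv2.INTER_CUBIC))
E
```

```text
time: 12.35
position: [0.4544, 0.1492, 0.1361]
tool_rot: [0.08, 0.547, 0.064, 0.831]
ft_force: [0.0, 0.3, -0.5]
grip_width: 0.0539
time: 13.22
position: [0.4069, 0.1262, 0.2414]
tool_rot: [0.08, 0.549, 0.063, 0.83]
ft_force: [0.5, 0.0, -0.1]
grip_width: 0.0551
t 13.22 pos [0.4069 0.1262 0.2414] F [ 0.5  0.  -0.1] w 0.0551 q [-0.16  0.09  2.2   0.51  0.54 -2.11]
M [[0.39, -0.018, 0.921], [0.193, 0.979, -0.063], [-0.9, 0.202, 0.385]] shift mm [58.7 14.2 22.2]
dipper [(0.56, [360.4, 239.4])]
dipper_head [(0.77, [386.6, 244.4]), (0.61, [293.6, 235.0])]
mug_rim [(0.95, [282.0, 207.5])]
mug_floor [(0.65, [279.7, 211.9])]
```

View pics/top5.png

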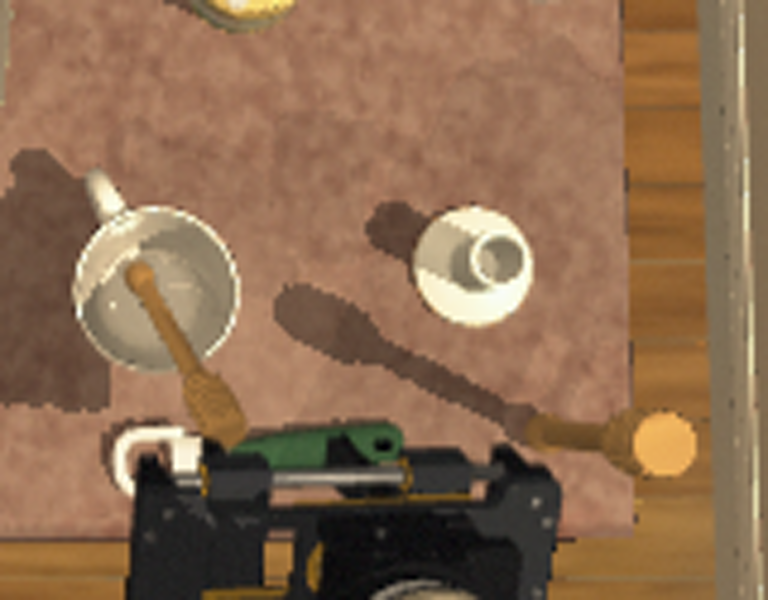

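The dipper leans on the rim opposite the handle, with its head at about (215,410) in the crop, and the mug has not moved. I'll back off a little more, check the numbers and hand in.

```bash
python3 -m inch '[[55,[-20,0,0],[0,0,0]],[55,[-20,0,0],[0,0,0]],[55,[0,0,0],[0,0,0]],[55,[0,0,0],[0,0,0]]]'
python3 - <<'E'
from h import *
im=imaging.camera("top")
hs=[d["pixel"] for d in imaging.tip_of("top","dipper_head") if d["pixel"][0]<330]
y=np.array([-.897,-.442]);x=np.array([y[1],-y[0]])
c=np.array([.4955,.171])
for p in hs:
    w=at("top",p,.148);d=w[:2]-c;print("head",w.round(3),"y",(d@y).round(3),"x",(d@x).round(3))
print("rim",[at("top",d["pixel"],.095).round(3) for d in imaging.tip_of("top","mug_rim")],[np.round(d["box"]) for d in imaging.cut_out("top","mug")])
ok=any(((at("top",p,.148)[:2]-c)@y)>.045 for p in hs); print(ok)
if ok: print(robot.hand_in())
E
```

```text
time: 13.98
position: [0.3902, 0.1191, 0.2731]
tool_rot: [0.081, 0.554, 0.064, 0.826]
ft_force: [-0.2, 0.9, 0.1]
grip_width: 0.0552
head [0.431 0.142 0.148] y 0.071 x 0.003
rim [array([0.49 , 0.173, 0.095]), array([0.501, 0.187, 0.095])] [array([283., 206.,  39.,  40.])]
True
the job is handed in; nothing more can be done
None
```

I took the smaller dipper out of its stand, tilted it and lowered it foot first into the mug. I let go only once the foot was on the bottom, then backed the gripper off and handed the job in at about 14 s of the 38 s allowed.

**Last checks:**
- **Foot on the bottom:** a contact force of about 3 N showed and the descent stopped, with the foot computed at about 10 mm above the worktop (inner floor 8 mm).
- **Lean:** the middle of the head is about 71 mm from the mug's axis on the side opposite the handle, and 3 mm off to the side.
- **Mug:** the best rim measurement is within about 5 mm of the start. A second detection lay about 16 mm off and disagreed with it, but both are well inside 40 mm, and the mug's outline in the picture is unchanged.
- **Surroundings:** the larger dipper, the bottle opener and the stand look unmoved in the last picture. I did not measure the other bystanders again; the gripper stayed well above them.

The scene camera was blocked by lampshades and the arm, so the final checks rest on the top camera alone.

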